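Shift the tab-locked toothbrush rack and move the soap case over the drain

TASK

The toothbrush rack on the green caddy is standing over the drain slots. Unlock it (pinch in both side tabs of its knob, then turn the knob counter-clockwise to its stop), slide the rack fully home against the right-hand end of the ledge, slide the soap case along the ledge, without lifting it, until it sits centred over the drain slots, and lock the rack in its new place by pinching the tabs again, turning the knob clockwise fully back and letting the tabs spring out. Leave the tumbler, comb and nail clipper alone.

Things in the scene. Friction and masses are not known exactly. Their poses are not given: they have to be found in the camera images.
- caddy: Lime green plastic caddy: a channel-shaped ledge 440 mm long on two suction cups; fixed, place and yaw vary. Origin on the counter below the ledge's middle; x away from the robot, y to the left along the ledge, z up; mm in this frame are used below. Ledge floor top z = 60, inside x = -45 to 45. Front lip to z = 78, back wall to z = 112; glass screen behind it (x = 71 to 79) to z = 115.
- drain_bay (a point): Point on the ledge floor (caddy 0, 0, 60): the middle of the five drain slots, which lie from y = -43 to 43; the centre of the soap case's underside belongs here. Axes as the caddy's.
- rack (a joint): Slide of the white toothbrush rack, m: 0 = start (rack centre at y = -25), grows to the right (-y) to 0.12 = end stop (centre at y = -145). Friction about 2 N. A hidden bolt holds it, with 1.5 mm of play, when the knob is locked at 0 or 0.12; on locking, the bolt's round nose draws it in from within about 3 mm. Unlocked it slides freely.
- rack_push (a point): Middle of the rack's flat left end face, z = 78; moves with the rack, axes as the caddy's, face looks to +y. Rack: 120 mm long (y), 80 deep, end faces z = 60 to 91, deck top z = 96; flat fingers with four brush slots reach forward to x = -75 at deck height. The free ledge between this face and the soap case is 50 to 70 mm at the start.
- knob (a joint): Turn of the grey knob on the middle of the rack's deck, rad: 0 = locked, 1.1 = unlocked (stop), counter-clockwise seen from above. Teeth on the tabs hold it at 0 and at 1.1; it turns only with both tabs pressed in at least 6 mm, and they spring out again at either end. Turning friction small.
- knob_grip (a point): On the knob's upright axis at mid-height of the tabs, z = 130; moves with rack and knob. Its x axis runs through both tabs (tab_a on +x): close the gripper along it. It points 58.5 degrees counter-clockwise from the caddy's x at knob 0, 121.5 at 1.1. Knob 34 mm wide between the tabs, 56 along its own y, top z = 153, pointer ridge to 157. Nothing else within 70 mm stands above z = 112.
- tab_a (a joint): Inward travel of tab a, m: 0 = sprung out, 0.008 = fully in; spring 2.3 N out, 6 N fully in. The tabs are upright flat plates 26 mm wide, 30 mm high (z = 115 to 145), outer faces 60 mm apart when both are out and 44 mm when fully in. Small stop pegs stand below them on the deck, to z = 106, up to 31 mm from the axis.
- tab_b (a joint): The same for tab b, on the opposite side.
- soap_case: Closed flip-top soap case, cream plastic, 78 mm (its x) by 110 mm (its y, along the ledge) by 38 mm high, about 0.16 kg, loose on the left part of the ledge. Origin at the centre of its underside. At its goal it stands clear of the rack by 30 mm.
- tumbler: Glass tumbler, 72 mm across, 100 mm high, standing on the counter in front of the caddy; origin under its centre. Leave alone.
- comb: Black comb, 180 mm long (its y), 34 mm wide, 6 mm high, lying on the counter; origin under its centre. Leave alone.
- nail_clipper: Steel nail clipper, 85 mm long (its y), 14 mm wide, 11 mm high, lying on the counter; origin under its centre. Leave alone.
- ledge_left_end (a point): Point on the ledge floor at its left end (caddy 0, 220, 60); this end is open, with no wall. The right end has a wall at y = -216 to -220, up to z = 84. Axes as the caddy's.
Mind the look-alikes: they are no part of the job. Leave any pink or purple look-alike of the soap_case alone.

How it is judged (in metres and radians):
On the way, in this order (a step that is already met when the one before it is completed fails the run):
1. the knob is turned to its unlocked stop while the rack still stands in its old place (value of joint knob above 1 rad and value of joint rack below 0.03 m), for 0.1 s.
2. the rack is slid home against its right-hand end stop (value of joint rack above 0.114 m), for 0.2 s.
At the end, for the whole second after the job is handed in: Rack within 4 mm of its right-hand stop, knob locked (within 0.1 rad), both tabs out (within 2 mm); soap case at rest flat on the ledge, lengthwise within 0.3 rad, centre within 16 mm along the ledge of the middle of the drain slots; tumbler upright (value of joint rack above 0.116 m and value of joint knob below 0.1 rad and value of joint each of tab_a, tab_b below 0.002 m and y of soap_case in the frame of drain_bay between -0.016 and 0.016 m and z of soap_case in the frame of drain_bay between -0.005 and 0.005 m and angle between soap_case's own z axis and vertical below 0.08 rad and angle between the y axis of soap_case and the y axis of caddy, either way round below 0.3 rad and linear speed of soap_case below 0.01 m/s and angle between tumbler's own z axis and vertical below 0.15 rad); the robot touches nothing.
It fails at once if the soap case is lifted off the ledge or dropped from it (z of soap_case in the frame of drain_bay above 0.02 m or z of soap_case in the frame of drain_bay below -0.02 m).
It fails at once if the tumbler is shoved or tipped (distance of tumbler from where it was at the start of the episode above 0.03 m or angle between tumbler's own z axis and vertical above 0.4 rad).
It fails at once if the comb or the nail clipper is moved (distance of any of comb, nail_clipper from where it was at the start of the episode above 0.03 m).
It also fails if it takes over 72 s, if anything falls off the work surface, if the arm or the gripper's body presses on something with over 40 N, if the wrist force passes 120 N, or if a joint passes its speed limit or range.

ROBOT

A 6-joint arm with a two-finger parallel gripper is mounted at the origin on the work surface. World frame = base frame: x ahead of the robot, y to its left, z up, the work surface at z = 0. Lengths are in m, angles in degrees, forces in N, time in s.
With the tool pointing down it reaches from about 0.4 to 0.825 m from the base axis. Payload 7 kg.
Tool frame: the origin (TCP) lies at the very end of the fingers, on their centre line; the grasp point (between the pads) lies r.grip_depth behind it (r.grip_depth is the distance from the TCP to the grasp point, in m); z points along the fingers, y is the direction in which the jaws open and shut (so a half turn about z gives the same grasp; the last joint's range is limited). The gripper opens to 88 mm and grips with 3 to 60 N. Pads are 19 mm wide; open, the fingers measure 130 mm over their backs; the gripper's body (78 mm by 193 mm) begins 47 mm behind the grasp point.
Start: joints at [-52.076, 20.546, 0.682, 0, -70.136, -16.507], TCP at [0.246, -0.628, 0.227] pointing down, gripper open.
Joint ranges: [-176.03, 176.03], [-82.01, 121.73], [-58.28, 71.71], [-173.87, 95.51], [-174.79, -0.11], [-173.66, 173.66]. Speed limits (degrees/s): [136.94, 136.94, 172.46, 180, 180, 180].

INTERFACE

Orientations are given as [roll, pitch, yaw] about the fixed x, y, z axes, in that order (R = Rz(yaw) Ry(pitch) Rx(roll)).
In Python, from plant import r gives the robot as it stands. The module is installed in compiled form; this text tells all that it offers.
- The arm moves only by the tool step_arm, never from a script. Its argument "increments" is a list of rows, each a list of 3 entries, a list of its own where there are three numbers: the shift along the tool's x, y, z in m, then the turn, a rotation vector about the tool's x, y, z in rad, then the closure, from 0 (fully open) to 1 (shut). In form: [[[x, y, z], [wx, wy, wz], grip], ...]. A call has 1 to 10 rows; each row is the pose to reach, as a shift and turn from the pose commanded when the call began, along the tool's axes at that moment; what a row does not reach only later rows make up. A row lasts 1/10 s, in which the tool goes at most 50 mm and 8.59 degrees, less where a joint would pass 70% of its speed; a pose out of reach is approached as far as the arm can. A call with a gripper value outside its range is refused whole. The fingers move at their own pace and stop on an object; "force" is the grip in N (left out, the last holds). Time passes only in rows, so rows that repeat a pose let the fingers close. It gives the time, the measured TCP pose, the force and the opening at its end, in the units of the state.
- r.get_state(): the state, without advancing time (a new reading comes with each control period).
- r.capture(name): name is "scene" or "side" or "wrist"; returns a dict with "color" (384x512x3 uint8, red, green, blue), "intrinsics" (3x3 intrinsics, pixels), "rvec" (rotation vector, rad) and "tvec" (3), from world to camera coordinates, as OpenCV has them; the wrist camera has in their place "T_tool_cam" (4x4, takes a point from camera to tool coordinates, whose origin is the TCP and whose axes are the flange's). Camera axes: x right, y down, z forward; pixel columns grow to the right and rows downward; lengths in m; the calibration is good to about 2 mm. A picture is of the moment at which its call begins: read the wrist's pose just before it. There is no depth.
- r.close_job(): hands the job in, once; it reports no verdict.
The state is a dict: "time_s": time; "joints": joint angles; "qd": joint speeds; "joint_torque": joint torques, N m; "tcp_pos": TCP position; "eef_rot": TCP orientation; "contact_force": force on the tool from outside, world axes, zero at the start; "moment": the same for the moment, N m; "gripper_width": finger opening in m.
Only numpy, scipy, OpenCV 4.12 (cv2) and the standard library are available. Lean on these libraries where they do the work, as an engineer would, in place of code of your own. Each camera call takes 0.05 s, during which the arm holds its last target.

## Working session

There is one attempt and no reset: what is moved stays moved. The work goes in short steps, Python scripts to look and compute and a tool call to move; the robot and the scene stay as the last step left them, time stands still between calls to the robot, and variables do not carry over. Pictures are saved under pics/ and viewed, and the job is handed in when it is done.

Besides the shell and the picture viewer there is one more tool, called after "Emit:" as name([rows], argument=value, ...), one row to a line, values as JSON. step_arm: Moves the arm, as the interface text tells. Its arguments: {"type":"object","properties":{"increments":{"type":"array","items":{"type":"array"}},"force":{"type":"number"}},"required":["increments"]}

```bash
mkdir -p pics
cat > h.py <<'E'
import numpy as np, cv2
from scipy.spatial.transform import Rotation as R
from plant import r
def cap(name,fn):
    s=r.get_state(); c=r.capture(name)
    cv2.imwrite('pics/'+fn,c['color'][:,:,::-1]); 
    K=np.array(c['intrinsics'])
    if name=='wrist':
        T=np.array(c['T_tool_cam']); Rt=R.from_euler('xyz',s['eef_rot'],degrees=True).as_matrix()
        Rc=Rt@T[:3,:3]; o=Rt@T[:3,3]+np.array(s['tcp_pos'])
    else:
        Rw=R.from_rotvec(np.array(c['rvec']).ravel()).as_matrix(); Rc=Rw.T; o=-Rc@np.array(c['tvec']).ravel()
    np.savez('pics/'+fn+'.npz',K=K,Rc=Rc,o=o)
    return c['color']
def load(fn):
    d=np.load('pics/'+fn+'.npz'); return d['K'],d['Rc'],d['o']
def ray(fn,uv,z):
    K,Rc,o=load(fn); d=Rc@np.linalg.inv(K)@np.array([uv[0],uv[1],1.]); return o+d*(z-o[2])/d[2]
def proj(fn,p):
    K,Rc,o=load(fn); q=K@(Rc.T@(np.array(p)-o)); return q[:2]/q[2]
E
python3 - <<'E'
from h import *
for n in ('scene','side','wrist'): cap(n,n+'0.png')
s=r.get_state(); print({k:np.round(v,4).tolist() for k,v in s.items()}, r.grip_depth)
for n in ('scene','side','wrist'): 
    K,Rc,o=load(n+'0.png'); print(n,o.round(3),Rc[:,2].round(2),K[0,0])
E
```

```text
{'time_s': 0.15, 'joints': [-52.0756, 20.5822, 0.646, -0.0148, -70.1357, -16.5082], 'qd': [0.0378, -0.1275, 0.1551, 0.179, 0.0535, 0.0493], 'joint_torque': [-0.001, -58.3276, 29.3294, 7.0012, 0.0088, -0.0001], 'tcp_pos': [0.2463, -0.6281, 0.2258], 'eef_rot': [179.9271, -0.0071, -158.5889], 'contact_force': [-0.1837, -0.4827, 0.1916], 'moment': [0.0174, 0.0592, 0.0108], 'gripper_width': 0.0875} 0.0188
scene [0.891 0.73  0.828] [-0.35 -0.62 -0.7 ] 476.75223814899556
side [0.453 0.91  0.707] [ 0.06 -0.81 -0.59] 357.50669749175046
wrist [ 0.168 -0.66   0.383] [ 0.29  0.11 -0.95] 268.92403063073283
```

View pics/scene0.png

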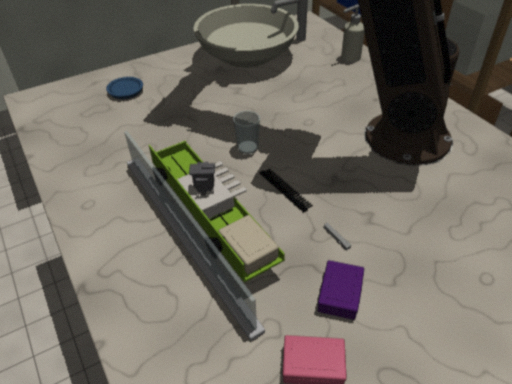

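View pics/side0.png

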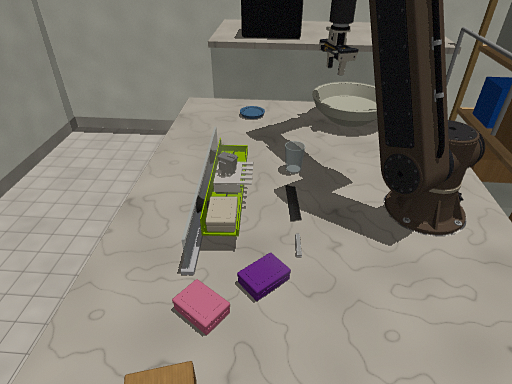

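View pics/wrist0.png

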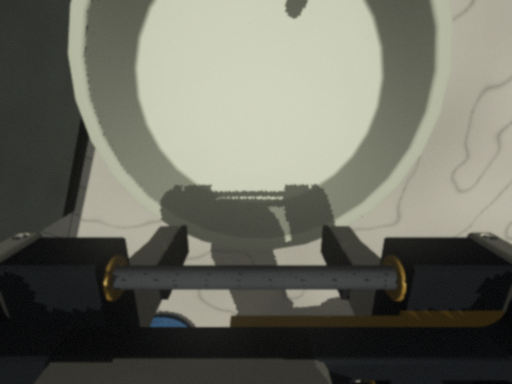

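The scene view shows the caddy at about (215,215), with the white rack and grey knob at (203,178). Three things could be the soap case: cream on the ledge at (249,242), purple at (342,288) and pink at (314,358). The cream one on the ledge fits the description, and I'll confirm it in an enlarged crop.

Run:
```python
from h import *
a=cv2.imread('pics/scene0.png')[120:300,110:310]; cv2.imwrite('pics/sc0z.png',cv2.resize(a,None,fx=3.3,fy=3.3,interpolation=cv2.INTER_CUBIC))
a=cv2.imread('pics/side0.png')[125:275,170:320]; cv2.imwrite('pics/si0z.png',cv2.resize(a,None,fx=4,fy=4,interpolation=cv2.INTER_CUBIC))
```

```text
(no output)
```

View pics/sc0z.png

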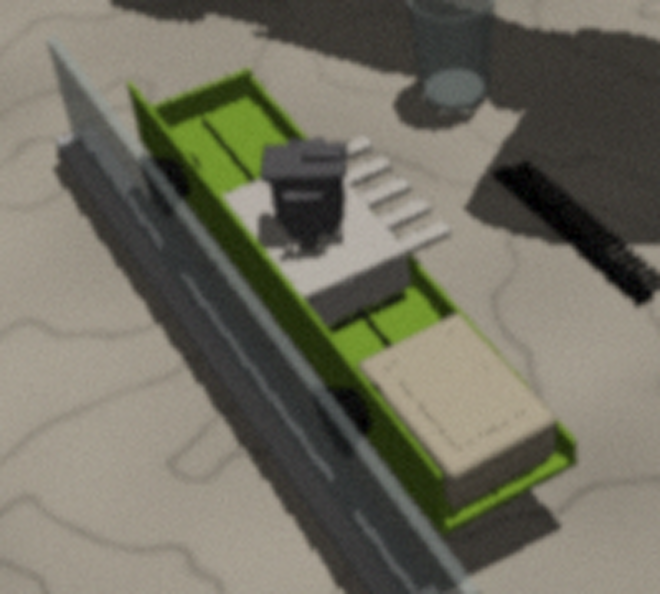

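View pics/si0z.png

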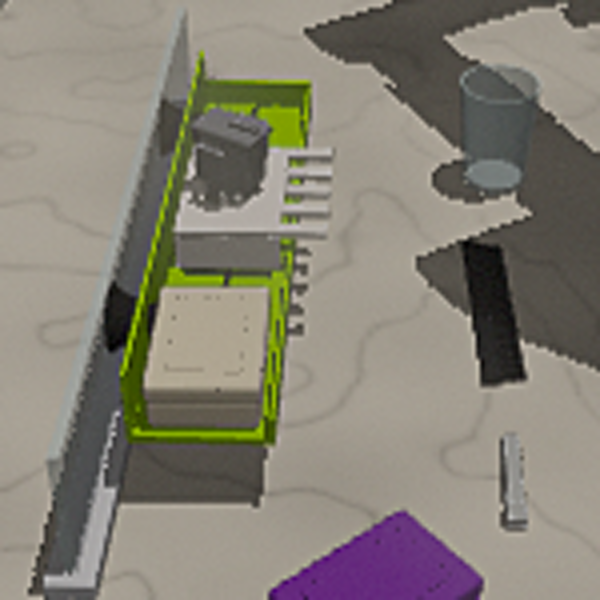

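The crop confirms it: the cream flip-top case stands on the green ledge next to the rack. The other two lie on the counter. Now a coarse caddy pose.

Run:
```python
from h import *
f=lambda u,v:(110+u/3.3,120+v/3.3)
g=lambda u,v:(170+u/4,125+v/4)
for n,fn,uv,z in [('BWtopR scene','scene0.png',f(130,87),.112),('BWtopR side','side0.png',g(202,54),.112),('FLtopL scene','scene0.png',f(575,440),.078),('FLtopL side','side0.png',g(276,430),.078),('BWtopL side','side0.png',g(124,375),.112),('RwallfrontR scene','scene0.png',f(250,72),.084),('RwallfrontR side','side0.png',g(311,84),.084),
 ('floorL back side','side0.png',g(135,432),.06),('knobtop scene','scene0.png',f(303,160),.153),('knobtop side','side0.png',g(230,126),.153)]:
    print(n,ray(fn,uv,z).round(4))
```

```text
BWtopR scene [ 0.6723 -0.2024  0.112 ]
BWtopR side [ 0.6677 -0.197   0.112 ]
FLtopL scene [0.5551 0.2245 0.078 ]
FLtopL side [0.5507 0.2397 0.078 ]
BWtopL side [0.6476 0.2332 0.112 ]
RwallfrontR scene [ 0.5776 -0.2076  0.084 ]
RwallfrontR side [ 0.5725 -0.2017  0.084 ]
floorL back side [0.6457 0.23   0.06  ]
knobtop scene [ 0.6154 -0.0159  0.153 ]
knobtop side [ 0.6135 -0.0091  0.153 ]
```

Emit:
step_arm([
  [[0,0,-0.05],[0,0,0.09],0],
  [[-0.038,0.03,-0.08],[0,0,0.18],0],
  [[-0.075,0.06,-0.11],[0,0,0.26],0],
  [[-0.112,0.09,-0.13],[0,0,0.35],0],
  [[-0.149,0.12,-0.134],[0,0,0.44],0],
  [[-0.186,0.15,-0.134],[0,0,0.52],0],
  [[-0.223,0.18,-0.134],[0,0,0.61],0],
  [[-0.26,0.21,-0.134],[0,0,0.7],0],
  [[-0.297,0.24,-0.134],[0,0,0.78],0],
  [[-0.334,0.27,-0.134],[0,0,0.87],0],
])

```text
time_s: 1.15
tcp_pos: [0.4592, -0.2531, 0.3607]
eef_rot: [180.0, 0.0, 151.4]
contact_force: [0.3, -0.4, 0.0]
gripper_width: 0.0875
```

```bash
cat >> h.py <<'E'
def delta(target):
    s=r.get_state(); Rt=R.from_euler('xyz',s['eef_rot'],degrees=True).as_matrix()
    return Rt.T@(np.array(target)-s['tcp_pos'])
E
python3 - <<'E'
from h import *
s=r.get_state(); print(s['time_s'],np.round(s['tcp_pos'],4),np.round(s['eef_rot'],2),np.round(s['joints'],1),s['contact_force'])
print(delta([.6,0,.36]).round(4))
E
```

```text
1.15 [ 0.4592 -0.2531  0.3607] [1.7999e+02 2.0000e-02 1.5138e+02] [  -7.4    2.7   -4.9   -0.   -82.4 -111.2] [ 0.29359935 -0.42818265  0.00355212]
[-0.0023  0.2896  0.0007]
```

Emit:
step_arm([
  [[0,0.05,0],[0,0,0],0],
  [[-0.001,0.1,0],[0,0,0],0],
  [[-0.001,0.15,0],[0,0,0],0],
  [[-0.002,0.2,0],[0,0,0],0],
  [[-0.002,0.25,0],[0,0,0],0],
  [[-0.002,0.28,0],[0,0,0],0],
  [[-0.002,0.29,0],[0,0,0],0],
  [[-0.002,0.29,0],[0,0,0],0],
])

```text
time_s: 1.95
tcp_pos: [0.5989, 0.0002, 0.3597]
eef_rot: [-179.9, -0.1, 151.7]
contact_force: [-0.2, -0.4, 0.5]
gripper_width: 0.0876
```

Run:
```python
from h import *
cap('wrist','w1.png'); a=cv2.imread('pics/w1.png'); cv2.imwrite('pics/w1z.png',cv2.resize(a,None,fx=1.56,fy=1.56,interpolation=cv2.INTER_CUBIC))
s=r.get_state(); print(s['time_s'],np.round(s['tcp_pos'],4),np.round(s['eef_rot'],2),np.round(s['joints'],1))
```

```text
2.0 [ 0.5985 -0.0008  0.3601] [-1.7995e+02 -4.0000e-02  1.5162e+02] [  18.6   10.2    3.7   -0.   -83.5 -137. ]
```

View pics/w1z.png

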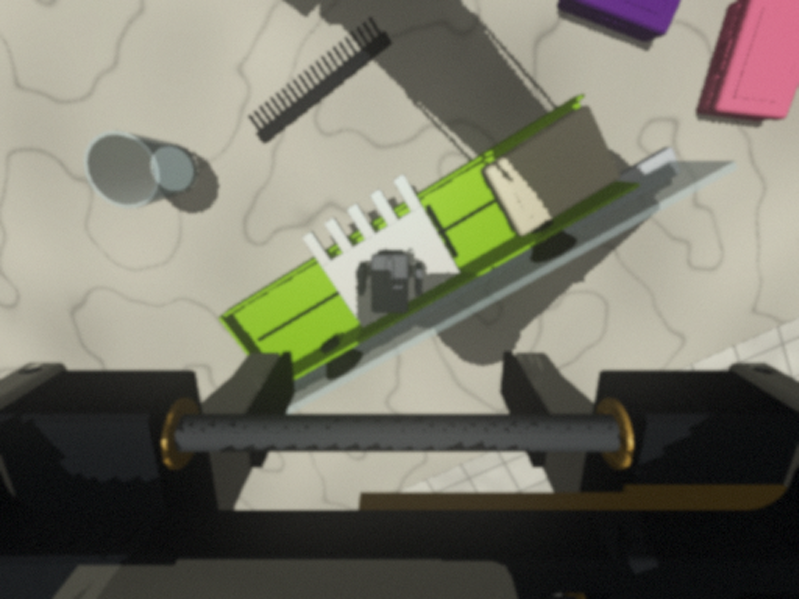

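Run:
```python
from h import *
a=cv2.imread('pics/w1.png')[100:250,130:330]; cv2.imwrite('pics/w1k.png',cv2.resize(a,None,fx=4,fy=4,interpolation=cv2.INTER_CUBIC))
a=cv2.imread('pics/w1.png')[40:190,270:470]; cv2.imwrite('pics/w1s.png',cv2.resize(a,None,fx=4,fy=4,interpolation=cv2.INTER_CUBIC))
```

```text
(no output)
```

View pics/w1k.png

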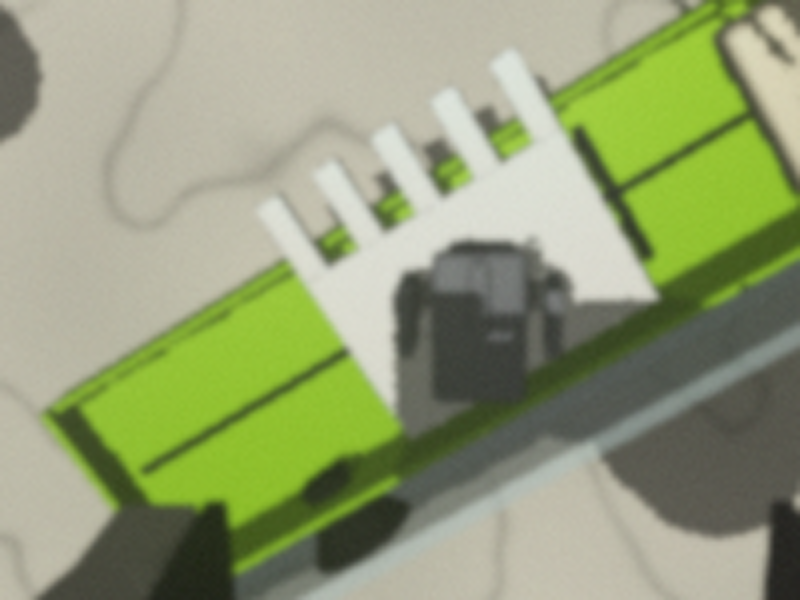

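View pics/w1s.png

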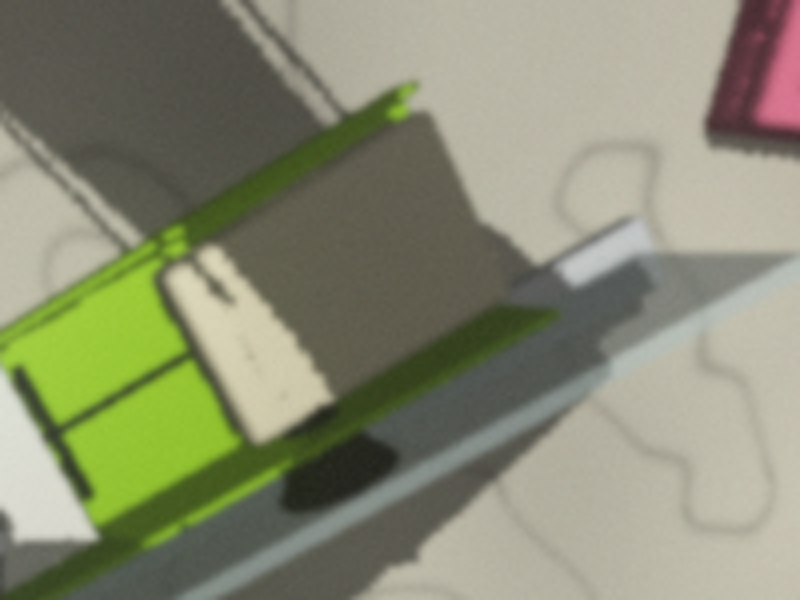

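Run:
```python
from h import *
k=lambda u,v:(130+u/4,100+v/4); s=lambda u,v:(270+u/4,40+v/4)
P={}
for n,uv,z in [('knob',k(480,326),.153),('kTL',k(432,250),.153),('kTR',k(527,250),.153),('kBL',k(432,402),.153),('kBR',k(527,402),.153),
 ('lipR',k(45,413),.084),('lipL',s(418,86),.078),('deckLback',k(660,298),.096),('deckRfront',k(310,280),.096),('deckRback',k(408,435),.096),('tipL',k(503,50),.096),('tipR',k(270,198),.096),
 ('wallL',s(557,313),.112),('soapRfront',s(172,265),.098),('soapRback',s(250,445),.098),('soapLfront',s(430,112),.098),('soapLb',s(500,300),.098)]:
    P[n]=ray('w1.png',uv,z); print(n,P[n].round(4))
def ang(a,b): d=P[b]-P[a]; return np.degrees(np.arctan2(d[1],d[0])).round(2), np.linalg.norm(d[:2]).round(4)
for a,b in [('lipR','lipL'),('tipR','tipL'),('deckRback','deckLback'),('deckRback','deckRfront'),('kBL','kTL'),('kBR','kTR'),('kTL','kTR'),('soapRback','soapRfront'),('soapRfront','soapLfront')]: print(a,b,ang(a,b))
```

```text
knob [ 0.6151 -0.0159  0.153 ]
kTL [ 0.5833 -0.0175  0.153 ]
kTR [0.5988 0.0114 0.153 ]
kBL [ 0.6319 -0.0448  0.153 ]
kBR [ 0.6481 -0.0147  0.153 ]
lipR [ 0.5776 -0.2101  0.084 ]
lipL [0.5584 0.2241 0.078 ]
deckLback [0.6533 0.045  0.096 ]
deckRfront [ 0.5799 -0.0756  0.096 ]
deckRback [ 0.6567 -0.0743  0.096 ]
tipL [0.5384 0.0347 0.096 ]
tipR [ 0.5442 -0.0722  0.096 ]
wallL [0.651  0.2278 0.112 ]
soapRfront [0.5708 0.1139 0.098 ]
soapRback [0.6466 0.1129 0.098 ]
soapLfront [0.5669 0.2165 0.098 ]
soapLb [0.6406 0.217  0.098 ]
lipR lipL (np.float64(92.52), np.float64(0.4346))
tipR tipL (np.float64(93.11), np.float64(0.1071))
deckRback deckLback (np.float64(91.65), np.float64(0.1193))
deckRback deckRfront (np.float64(-178.98), np.float64(0.0769))
kBL kTL (np.float64(150.6), np.float64(0.0558))
kBR kTR (np.float64(152.17), np.float64(0.0558))
kTL kTR (np.float64(61.7), np.float64(0.0327))
soapRback soapRfront (np.float64(179.23), np.float64(0.0758))
soapRfront soapLfront (np.float64(92.17), np.float64(0.1027))
```

The wrist view shows the knob top centred at raw pixel (250,181), which puts it at world (0.615, -0.0155). The caddy yaw comes out near 2.6°, and the jaw yaw already matches. I'll move over the knob and descend.

Run:
```python
from h import *
print(delta([.6152,-.0155,.115]).round(4))
```

```text
[-0.0219 -0.0048  0.2451]
```

Emit:
step_arm([
  [[-0.022,-0.005,0.02],[0,0,0.01],0],
  [[-0.022,-0.005,0.06],[0,0,0.01],0],
  [[-0.022,-0.005,0.1],[0,0,0.01],0],
  [[-0.022,-0.005,0.14],[0,0,0.01],0],
  [[-0.022,-0.005,0.15],[0,0,0.01],0],
  [[-0.022,-0.005,0.15],[0,0,0.01],0],
])

```text
time_s: 2.6
tcp_pos: [0.6147, -0.0172, 0.21]
eef_rot: [-179.9, -0.1, 150.9]
contact_force: [0.6, -0.2, 0.4]
gripper_width: 0.0877
```

Run:
```python
from h import *
cap('wrist','w2.png'); a=cv2.imread('pics/w2.png'); cv2.imwrite('pics/w2z.png',cv2.resize(a,None,fx=1.5,fy=1.5,interpolation=cv2.INTER_CUBIC))
s=r.get_state(); print(s['time_s'],np.round(s['tcp_pos'],4),np.round(s['eef_rot'],2))
print(proj('w2.png',[.6151,-.0155,.153]),delta([.6152,-.0155,.115]).round(4))
```

```text
2.65 [ 0.6159 -0.0168  0.2119] [-1.7999e+02  6.0000e-02  1.5096e+02]
[256.70626153 205.31692672] [0.0014 0.0008 0.0969]
```

View pics/w2z.png

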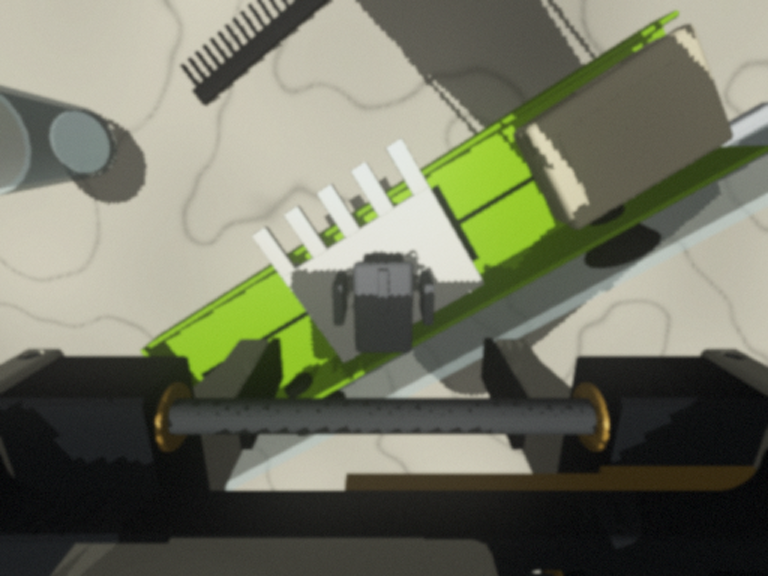

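The knob top centre at raw pixel (256,204) agrees with the prediction (257,205). I'll descend and pinch.

Emit:
step_arm([
  [[0.001,0.001,0.03],[0,0,0],0],
  [[0.001,0.001,0.06],[0,0,0],0],
  [[0.001,0.001,0.085],[0,0,0],0],
  [[0.001,0.001,0.097],[0,0,0],0],
  [[0.001,0.001,0.097],[0,0,0],0],
  [[0.001,0.001,0.097],[0,0,0],0],
])

```text
time_s: 3.25
tcp_pos: [0.6165, -0.0144, 0.1156]
eef_rot: [179.9, 0.1, 151.0]
contact_force: [-0.3, -0.2, 1.4]
gripper_width: 0.0873
```

Emit:
step_arm([
  [[0,0,0],[0,0,0],1],
  [[0,0,0],[0,0,0],1],
  [[0,0,0],[0,0,0],1],
  [[0,0,0],[0,0,0],1],
  [[0,0,0],[0,0,0],1],
  [[0,0,0],[0,0,0],1],
  [[0,0,0],[0,0,0],1],
  [[0,0,0],[0,0,0],1],
], force=25)

```text
time_s: 4.05
tcp_pos: [0.6144, -0.0161, 0.114]
eef_rot: [-179.9, -0.0, 151.0]
contact_force: [-2.7, -6.4, 6.0]
gripper_width: 0.0436
```

The opening is 43.6 mm, so both tabs are fully in. Now I'll turn counter-clockwise.

Emit:
step_arm([
  [[0,0,0],[0,0,-0.08],1],
  [[0,0,0],[0,0,-0.18],1],
  [[0,0,0],[0,0,-0.29],1],
  [[0,0,0],[0,0,-0.4],1],
  [[0,0,0],[0,0,-0.51],1],
  [[0,0,0],[0,0,-0.62],1],
  [[0,0,0],[0,0,-0.73],1],
  [[0,0,0],[0,0,-0.84],1],
  [[0,0,0],[0,0,-0.95],1],
  [[0,0,0],[0,0,-1.04],1],
])

```text
time_s: 5.05
tcp_pos: [0.6144, -0.0169, 0.114]
eef_rot: [-179.9, -0.2, -149.2]
contact_force: [-2.0, -11.6, 4.9]
gripper_width: 0.0435
```

Emit:
step_arm([
  [[0,0,0],[0,0,-0.04],1],
  [[0,0,0],[0,0,-0.08],1],
  [[0,0,0],[0,0,-0.09],1],
  [[0,0,0],[0,0,-0.09],1],
])

```text
time_s: 5.45
tcp_pos: [0.6146, -0.0169, 0.114]
eef_rot: [-179.9, -0.1, -144.4]
contact_force: [-1.5, -10.5, 5.2]
gripper_width: 0.0432
```

Run:
```python
from h import *
s=r.get_state(); print(s['time_s'],np.round(s['tcp_pos'],4),np.round(s['eef_rot'],2),np.round(s['contact_force'],1),np.round(s['moment'],2),s['gripper_width'])
cap('wrist','w3.png'); a=cv2.imread('pics/w3.png'); cv2.imwrite('pics/w3z.png',cv2.resize(a,None,fx=1.5,fy=1.5,interpolation=cv2.INTER_CUBIC))
th=np.radians(2.6); print(delta(np.array(s['tcp_pos'])+.120*np.array([np.sin(th),-np.cos(th),0])).round(4))
```

```text
5.45 [ 0.6146 -0.0169  0.114 ] [-1.7994e+02 -1.4000e-01 -1.4438e+02] [ -1.5 -10.5   5.2] [-4.04  0.55 -1.08] 0.04320143651402254
[ 0.0654 -0.1006  0.0003]
```

View pics/w3z.png

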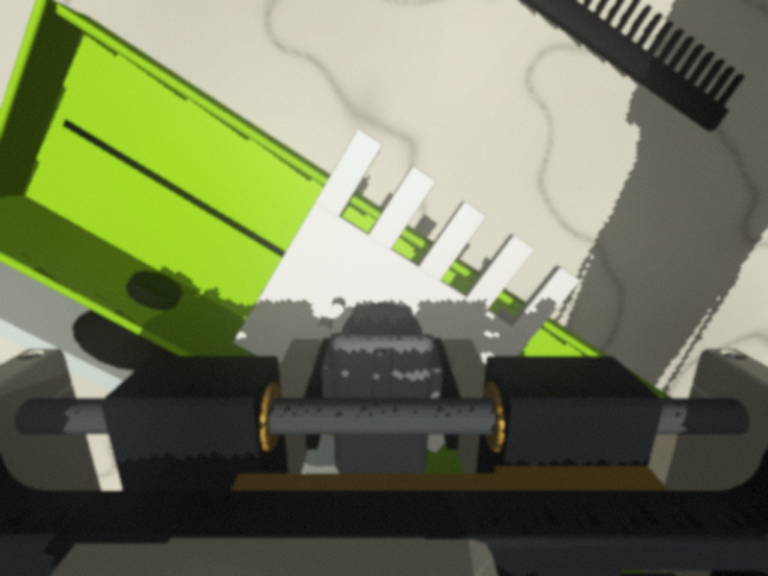

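The knob is turned by 64.6° and the stop can be felt: the moment is about -1.1 N m. I'll slide the rack right by the knob, which is still held.

Emit:
step_arm([
  [[0.005,-0.008,0],[0,0,0.01],1],
  [[0.014,-0.021,0],[0,0,0.01],1],
  [[0.023,-0.035,0],[0,0,0.01],1],
  [[0.032,-0.049,0],[0,0,0.01],1],
  [[0.041,-0.063,0],[0,0,0.01],1],
  [[0.05,-0.077,0],[0,0,0.01],1],
  [[0.058,-0.089,0],[0,0,0.01],1],
  [[0.063,-0.097,0],[0,0,0.01],1],
  [[0.0655,-0.101,0],[0,0,0.01],1],
  [[0.0655,-0.101,0],[0,0,0.01],1],
])

```text
time_s: 6.5
tcp_pos: [0.6203, -0.1357, 0.1139]
eef_rot: [180.0, -0.1, -144.9]
contact_force: [-3.2, -1.7, 5.3]
gripper_width: 0.0434
```

Run:
```python
from h import *
s=r.get_state(); print(s['time_s'],np.round(s['tcp_pos'],4),np.round(s['eef_rot'],2),np.round(s['contact_force'],1),np.round(s['moment'],2),s['gripper_width'])
cap('wrist','w4.png'); a=cv2.imread('pics/w4.png'); cv2.imwrite('pics/w4z.png',cv2.resize(a,None,fx=1.5,fy=1.5,interpolation=cv2.INTER_CUBIC))
cap('scene','s4.png');a=cv2.imread('pics/s4.png')[110:290,110:310]; cv2.imwrite('pics/s4z.png',cv2.resize(a,None,fx=3.3,fy=3.3,interpolation=cv2.INTER_CUBIC))
```

```text
6.5 [ 0.6203 -0.1357  0.1139] [ 1.7997e+02 -6.0000e-02 -1.4494e+02] [-3.2 -1.7  5.3] [-0.83  1.49 -0.63] 0.043405569110177
```

View pics/w4z.png

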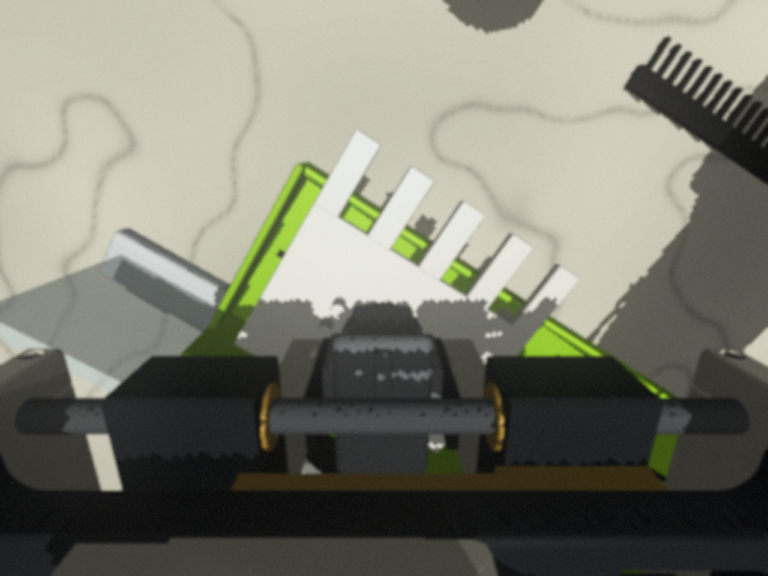

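View pics/s4z.png

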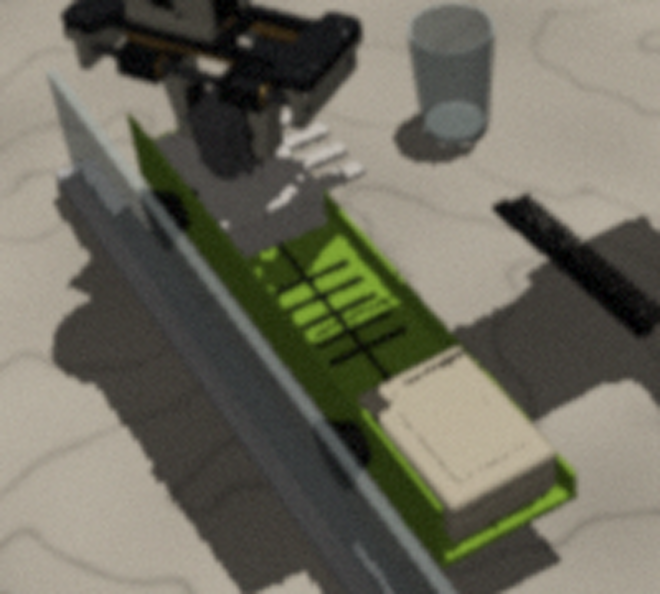

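The rack now stands next to the right wall and has moved about 119 mm. I'll nudge it on to feel the stop.

Emit:
step_arm([
  [[0.001,-0.0016,0],[0,0,0],1],
  [[0.002,-0.003,0],[0,0,0],1],
  [[0.002,-0.003,0],[0,0,0],1],
])

```text
time_s: 6.9
tcp_pos: [0.6204, -0.1373, 0.1139]
eef_rot: [179.9, 0.0, -144.9]
contact_force: [-4.8, 6.4, 8.3]
gripper_width: 0.0433
```

The force rose to +6.4 N, so the rack is on its end stop. I'll turn the knob clockwise to lock it.

Emit:
step_arm([
  [[0,0,0],[0,0,0.08],1],
  [[0,0,0],[0,0,0.18],1],
  [[0,0,0],[0,0,0.29],1],
  [[0,0,0],[0,0,0.4],1],
  [[0,0,0],[0,0,0.51],1],
  [[0,0,0],[0,0,0.62],1],
  [[0,0,0],[0,0,0.73],1],
  [[0,0,0],[0,0,0.84],1],
  [[0,0,0],[0,0,0.95],1],
  [[0,0,0],[0,0,1.05],1],
])

```text
time_s: 7.9
tcp_pos: [0.6204, -0.1366, 0.1139]
eef_rot: [179.9, -0.1, 154.8]
contact_force: [-6.5, 9.1, 8.8]
gripper_width: 0.0434
```

Emit:
step_arm([
  [[0,0,0],[0,0,0.05],1],
  [[0,0,0],[0,0,0.09],1],
  [[0,0,0],[0,0,0.09],1],
  [[0,0,0],[0,0,0.09],1],
])

```text
time_s: 8.3
tcp_pos: [0.6206, -0.1367, 0.1139]
eef_rot: [179.9, -0.1, 150.0]
contact_force: [-5.6, 8.3, 8.6]
gripper_width: 0.0435
```

Run:
```python
from h import *
s=r.get_state(); print(s['time_s'],np.round(s['tcp_pos'],4),np.round(s['eef_rot'],2),np.round(s['contact_force'],1),np.round(s['moment'],2),s['gripper_width'])
```

```text
8.3 [ 0.6206 -0.1367  0.1139] [ 1.7995e+02 -8.0000e-02  1.4996e+02] [-5.6  8.3  8.6] [2.96 1.9  0.83] 0.04350369563657336
```

Moment z is now +0.83, so the locked stop is pressed. I'll release, lift and look.

Emit:
step_arm([
  [[0,0,0],[0,0,0],0],
  [[0,0,0],[0,0,0],0],
  [[0,0,0],[0,0,0],0],
  [[0,0,0],[0,0,0],0],
  [[0,0,0],[0,0,0],0],
  [[0,0,0],[0,0,0],0],
])

```text
time_s: 8.9
tcp_pos: [0.6212, -0.1385, 0.1133]
eef_rot: [-180.0, 0.0, 149.8]
contact_force: [-0.5, 0.2, 0.2]
gripper_width: 0.0849
```

Emit:
step_arm([
  [[0,0,-0.03],[0,0,0],0],
  [[0,0,-0.07],[0,0,0],0],
  [[0,0,-0.11],[0,0,0],0],
  [[0,0,-0.15],[0,0,0],0],
  [[0,0,-0.18],[0,0,0],0],
  [[0,0,-0.18],[0,0,0],0],
])

```text
time_s: 9.5
tcp_pos: [0.6232, -0.139, 0.2991]
eef_rot: [179.8, 0.5, 149.9]
contact_force: [0.8, -0.2, 0.4]
gripper_width: 0.0875
```

Run:
```python
from h import *
s=r.get_state(); print(s['time_s'],np.round(s['tcp_pos'],4),np.round(s['eef_rot'],2),np.round(s['contact_force'],1),np.round(s['joints'],1))
cap('wrist','w5.png'); a=cv2.imread('pics/w5.png'); cv2.imwrite('pics/w5z.png',cv2.resize(a,None,fx=1.5,fy=1.5,interpolation=cv2.INTER_CUBIC))
cv2.imwrite('pics/w5k.png',cv2.resize(a[140:260,170:340],None,fx=4,fy=4,interpolation=cv2.INTER_CUBIC))
```

```text
9.5 [ 0.6232 -0.139   0.2991] [179.8    0.45 149.85] [ 0.8 -0.2  0.4] [ 5.000e+00  1.480e+01  1.900e+00  1.000e-01 -7.660e+01 -1.251e+02]
```

View pics/w5z.png

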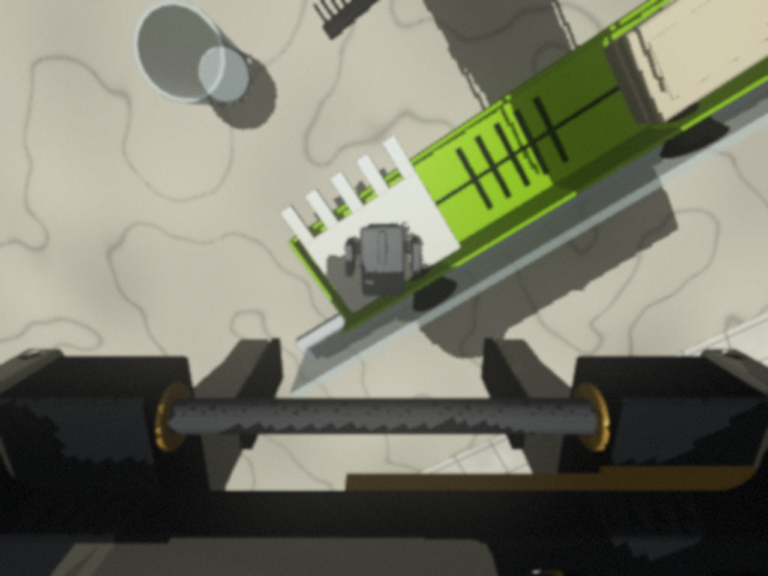

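View pics/w5k.png

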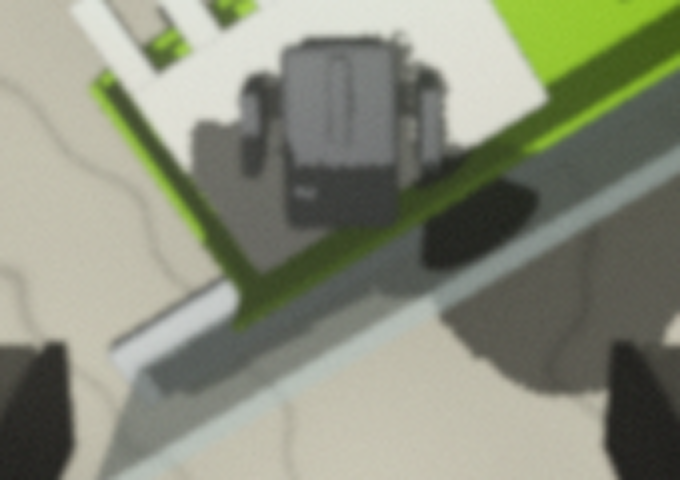

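The knob is locked and both tabs are out, with the knob top at about (385,258) in the enlarged picture. Next I'll measure the drain slots, the knob, and the soap case from above its end.

Run:
```python
from h import *
a=cv2.imread('pics/w5.png'); cv2.imwrite('pics/w5d.png',cv2.resize(a[0:150,260:460],None,fx=4,fy=4,interpolation=cv2.INTER_CUBIC))
k=lambda u,v:(170+u/4,140+v/4)
print(ray('w5.png',k(340,132),.153), [ray('w5.png',k(*p),.153).round(4) for p in [(285,45),(392,45),(290,225),(398,225)]])
```

```text
[ 0.61971114 -0.13568627  0.153     ] [array([ 0.5899, -0.1364,  0.153 ]), array([ 0.6051, -0.1102,  0.153 ]), array([ 0.6371, -0.163 ,  0.153 ]), array([ 0.6533, -0.1351,  0.153 ])]
```

View pics/w5d.png

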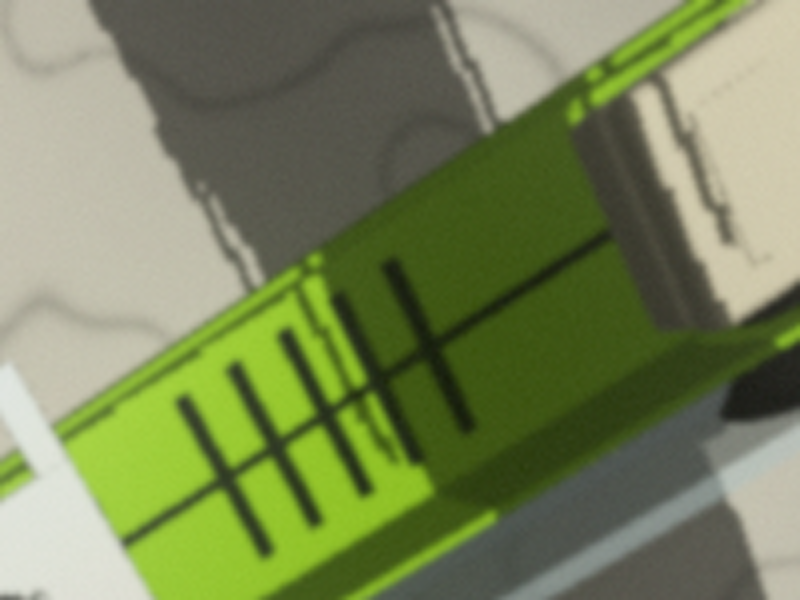

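Run:
```python
from h import *
k=lambda u,v:(260+u/4,v/4)
f=lambda *p: ray('w5.png',k(*p),.06)
m=(f(365,493)+f(288,330))/2; a=(f(268,555)+f(185,398))/2; b=(f(470,430)+f(392,262))/2
print(m.round(4),a.round(4),b.round(4),((a+b)/2).round(4)); d=b-a; print(np.degrees(np.arctan2(-d[0],d[1])))
l=f(610,235)-f(125,542); print(np.degrees(np.arctan2(-l[0],l[1])))
# soap right end bottom / top edges
print(ray('w5.png',k(572,118),.098),f(658,330),f(575,125))
O=np.array([.6141,.0095]);th=np.radians(2.6)
c=np.array([np.cos(th),np.sin(th)]); yv=np.array([-np.sin(th),np.cos(th)])
np.savez('caddy.npz',O=O,th=th)
for y in (235,260): print(y,O+yv*y/1000)
```

```text
[0.6154 0.0082 0.06  ] [ 0.6176 -0.0318  0.06  ] [0.6138 0.0481 0.06  ] [0.6157 0.0082 0.06  ]
2.7573790071731072
2.56180353625443
[0.56955052 0.09394486 0.098     ] [0.64736955 0.11745567 0.06      ] [0.57411279 0.11434445 0.06      ]
235 [0.6034397  0.24425808]
260 [0.60230562 0.26923235]
```

Run:
```python
from h import *
print(delta([.6035,.269,.26]).round(4)); s=r.get_state()
Rt=R.from_euler('xyz',s['eef_rot'],degrees=True); print((Rt.inv()*R.from_euler('xyz',[180,0,-87.4],degrees=True)).as_rotvec().round(3))
```

```text
[0.2211 0.3429 0.0361]
[-0.003  0.005 -2.143]
```

Emit:
step_arm([
  [[0.014,0.021,0],[0,0,-0.13],0],
  [[0.028,0.043,0],[0,0,-0.27],0.3],
  [[0.042,0.064,0],[0,0,-0.4],0.5],
  [[0.056,0.086,0],[0,0,-0.54],0.7],
  [[0.07,0.108,0],[0,0,-0.68],1],
  [[0.084,0.129,0],[0,0,-0.82],1],
  [[0.098,0.15,0],[0,0,-0.95],1],
  [[0.112,0.172,0],[0,0,-1.08],1],
  [[0.126,0.193,0],[0,0,-1.22],1],
  [[0.14,0.214,0],[0,0,-1.35],1],
])

```text
time_s: 10.55
tcp_pos: [0.6069, 0.1178, 0.292]
eef_rot: [179.9, -0.1, -132.5]
contact_force: [0.4, -0.7, 0.2]
gripper_width: 0.0213
```

Run:
```python
from h import *
print(delta([.6035,.269,.26]).round(4)); s=r.get_state();print(s['tcp_pos'],s['eef_rot'],np.round(s['joints'],1))
Rt=R.from_euler('xyz',s['eef_rot'],degrees=True); print((Rt.inv()*R.from_euler('xyz',[180,0,-87.4],degrees=True)).as_rotvec().round(3))
```

```text
[-0.1092  0.1046  0.0319]
[0.60693816 0.11784678 0.29199041] [ 1.79942327e+02 -1.06232717e-01 -1.32489316e+02] [ 29.   13.4  -0.8  -0.  -75.9 -71.5]
[ 0.002 -0.001 -0.787]
```

Emit:
step_arm([
  [[-0.018,0.017,0],[0,0,-0.14],1],
  [[-0.036,0.035,0],[0,0,-0.27],1],
  [[-0.054,0.052,0.01],[0,0,-0.4],1],
  [[-0.072,0.07,0.02],[0,0,-0.53],1],
  [[-0.09,0.087,0.03],[0,0,-0.66],1],
  [[-0.109,0.105,0.032],[0,0,-0.787],1],
  [[-0.109,0.105,0.032],[0,0,-0.787],1],
  [[-0.109,0.105,0.032],[0,0,-0.787],1],
])

```text
time_s: 11.35
tcp_pos: [0.6041, 0.2685, 0.2599]
eef_rot: [179.9, -0.1, -87.7]
contact_force: [-0.3, -0.4, 0.0]
gripper_width: 0.0003
```

Run:
```python
from h import *
s=r.get_state(); print(s['time_s'],np.round(s['tcp_pos'],4),np.round(s['eef_rot'],2),np.round(s['joints'],1),s['gripper_width'])
cap('wrist','w6.png'); a=cv2.imread('pics/w6.png'); cv2.imwrite('pics/w6z.png',cv2.resize(a,None,fx=1.5,fy=1.5,interpolation=cv2.INTER_CUBIC))
```

```text
11.35 [0.6041 0.2685 0.2599] [ 1.7988e+02 -8.0000e-02 -8.7740e+01] [ 40.8  18.3   1.8  -0.  -73.6 -38.6] 0.0003093580962575096
```

View pics/w6z.png

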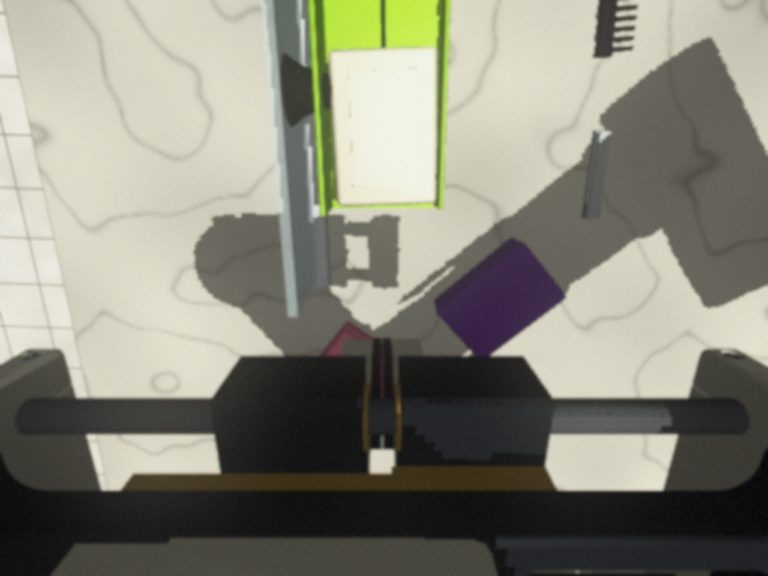

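Run:
```python
from h import *
O=np.array([.615,.009]);th=np.radians(2.6)
M=np.array([[np.cos(th),np.sin(th)],[-np.sin(th),np.cos(th)]])
for n,p,z in [('LB',(337,205),.098),('LF',(436,203),.098),('RB',(331,52),.098),('RF',(436,47),.098),('ledgeLF',(441,208),.078),('ledgeLB',(322,212),.1)]:
    w=ray('w6.png',(p[0]/1.5,p[1]/1.5),z); print(n,w.round(4),(M@(w[:2]-O)).round(4))
for y in (.255,.08): 
  w=O+M.T@np.array([0,y]); print(w.round(4), delta([*w,.072]).round(4))
```

```text
LB [0.6411 0.2224 0.098 ] [0.0357 0.212 ]
LF [0.5638 0.2178 0.098 ] [-0.0417  0.2109]
RB [0.6458 0.1166 0.098 ] [0.0357 0.1061]
RF [0.5726 0.1106 0.098 ] [-0.0378  0.1034]
ledgeLF [0.5565 0.2239 0.078 ] [-0.0487  0.2173]
ledgeLB [0.6525 0.228  0.1   ] [0.0474 0.2171]
[0.6034 0.2637] [0.004  0.0007 0.1885]
[0.6114 0.0889] [ 0.179  -0.0005  0.1887]
```

The case's left end is at caddy y of about 0.212, seen at (386,204) in the enlarged picture. I'll descend beyond it and push toward -y.

Emit:
step_arm([
  [[0.001,0,0.04],[0,0,-0.005],1],
  [[0.002,0,0.08],[0,0,-0.005],1],
  [[0.003,0,0.12],[0,0,-0.005],1],
  [[0.004,0,0.16],[0,0,-0.005],1],
  [[0.004,0,0.18],[0,0,-0.005],1],
  [[0.004,0,0.188],[0,0,-0.005],1],
  [[0.004,0,0.188],[0,0,-0.005],1],
])

```text
time_s: 12.1
tcp_pos: [0.6046, 0.2633, 0.0729]
eef_rot: [179.9, -0.1, -87.5]
contact_force: [0.0, -0.2, 0.8]
gripper_width: 0.0004
```

Emit:
step_arm([
  [[0.005,0,0],[0,0,0],1],
  [[0.01,0,0],[0,0,0],1],
  [[0.015,0,0],[0,0,0],1],
  [[0.02,0,0],[0,0,0],1],
  [[0.025,0,0],[0,0,0],1],
  [[0.03,0,0],[0,0,0],1],
  [[0.035,0,0],[0,0,0],1],
  [[0.04,0,0],[0,0,0],1],
  [[0.045,0,0],[0,0,0],1],
  [[0.05,0,0],[0,0,0],1],
])

```text
time_s: 13.1
tcp_pos: [0.6072, 0.2144, 0.0738]
eef_rot: [-180.0, 0.0, -87.4]
contact_force: [-0.9, 1.9, 2.4]
gripper_width: 0.0003
```

Run:
```python
from h import *
s=r.get_state(); print(s['time_s'],np.round(s['tcp_pos'],4),np.round(s['eef_rot'],2))
cap('wrist','w7.png'); a=cv2.imread('pics/w7.png'); cv2.imwrite('pics/w7z.png',cv2.resize(a,None,fx=1.5,fy=1.5,interpolation=cv2.INTER_CUBIC))
cap('side','d7.png'); a=cv2.imread('pics/d7.png')[100:280,150:330]; cv2.imwrite('pics/d7z.png',cv2.resize(a,None,fx=3.3,fy=3.3,interpolation=cv2.INTER_CUBIC))
```

```text
13.1 [0.6072 0.2144 0.0738] [-1.7997e+02  2.0000e-02 -8.7410e+01]
```

View pics/w7z.png

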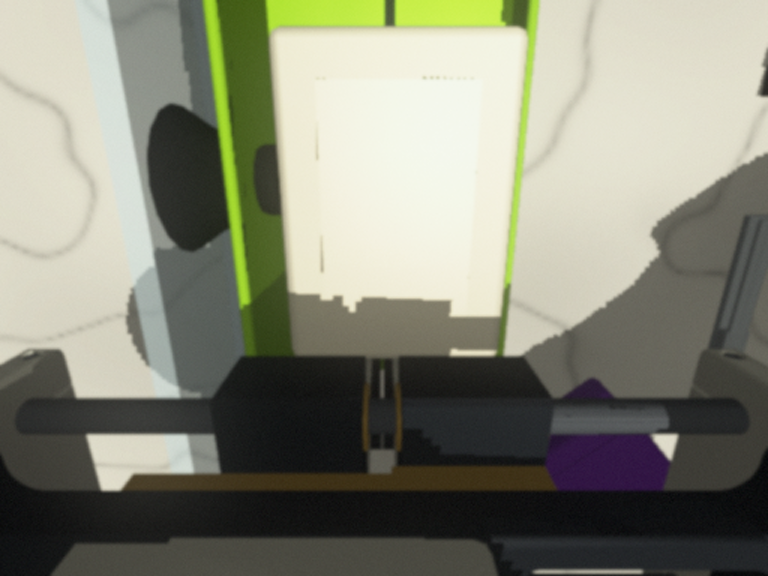

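View pics/d7z.png

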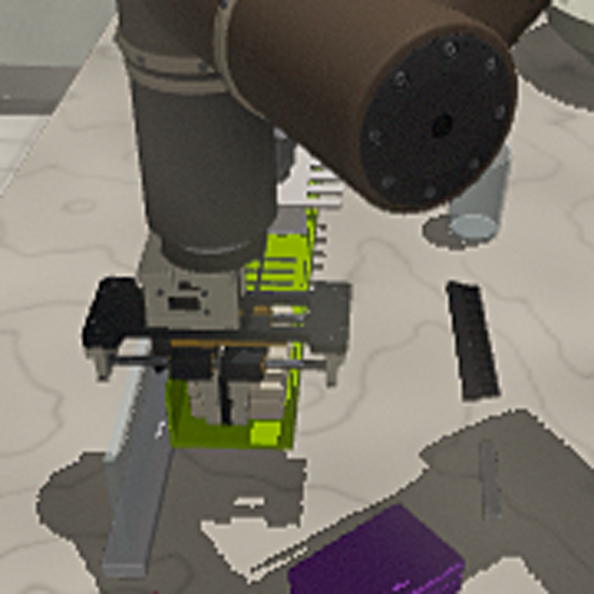

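```bash
cat >> h.py <<'E'
O=np.array([.615,.008]);th=np.radians(2.6)
M=np.array([[np.cos(th),np.sin(th)],[-np.sin(th),np.cos(th)]])
def cad(w): return (M@(np.array(w)[:2]-O)).round(4)
E
python3 - <<'E'
from h import *
for p in [(275,30),(525,30)]: print(cad(ray('w7.png',(p[0]/1.5,p[1]/1.5),.098)))
s=r.get_state(); print(cad(s['tcp_pos']))
E
```

```text
[0.0329 0.0871]
[-0.039   0.0871]
[0.0012 0.2058]
```

Contact is made. The case centre is near y = 0.141, so about 0.141 of push remains. I'll push 0.13 first.

Emit:
step_arm([
  [[0.007,0,0],[0,0,0],1],
  [[0.015,0,0],[0,0,0],1],
  [[0.024,0,0],[0,0,0],1],
  [[0.033,0,0],[0,0,0],1],
  [[0.042,0,0],[0,0,0],1],
  [[0.051,0,0],[0,0,0],1],
  [[0.06,0,0],[0,0,0],1],
  [[0.068,0,0],[0,0,0],1],
  [[0.075,0,0],[0,0,0],1],
  [[0.08,0,0],[0,0,0],1],
])

```text
time_s: 14.2
tcp_pos: [0.6105, 0.1337, 0.0735]
eef_rot: [180.0, -0.0, -87.4]
contact_force: [-0.1, 1.7, -0.8]
gripper_width: 0.0004
```

Emit:
step_arm([
  [[0.007,0,0],[0,0,0],1],
  [[0.014,0,0],[0,0,0],1],
  [[0.021,0,0],[0,0,0],1],
  [[0.028,0,0],[0,0,0],1],
  [[0.035,0,0],[0,0,0],1],
  [[0.041,0,0],[0,0,0],1],
  [[0.046,0,0],[0,0,0],1],
  [[0.05,0,0],[0,0,0],1],
  [[0.05,0,0],[0,0,0],1],
])

```text
time_s: 15.1
tcp_pos: [0.6128, 0.0839, 0.0736]
eef_rot: [180.0, -0.0, -87.4]
contact_force: [0.1, -1.3, 0.6]
gripper_width: 0.0008
```

Run:
```python
from h import *
s=r.get_state(); print(s['time_s'],cad(s['tcp_pos']),np.round(s['tcp_pos'],4),np.round(s['eef_rot'],2))
cap('wrist','w8.png'); a=cv2.imread('pics/w8.png'); cv2.imwrite('pics/w8z.png',cv2.resize(a,None,fx=1.5,fy=1.5,interpolation=cv2.INTER_CUBIC))
```

```text
15.1 [0.0012 0.0759] [0.6128 0.0839 0.0736] [ 1.7999e+02 -1.0000e-02 -8.7450e+01]
```

View pics/w8z.png

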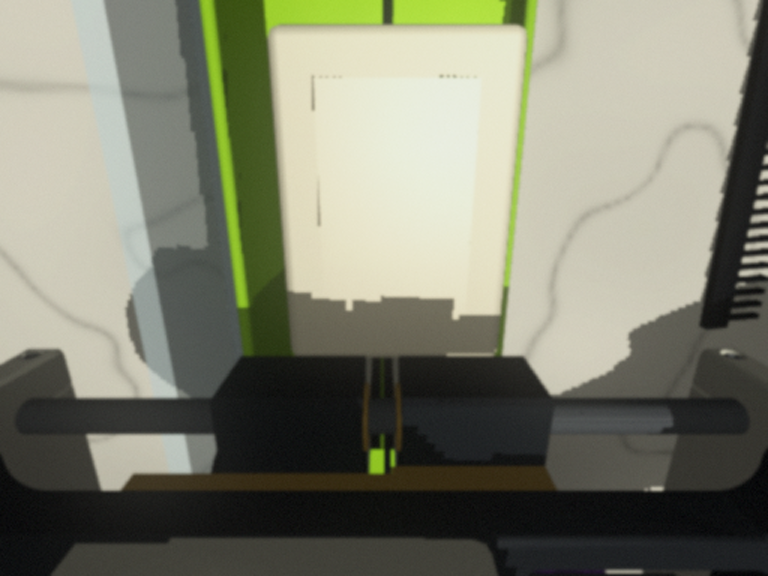

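The case has kept its place ahead of the finger, with its centre now near y = 0.011. I'll push the last 0.011 slowly, back off, lift and look.

Emit:
step_arm([
  [[0.002,0,0],[0,0,0],1],
  [[0.004,0,0],[0,0,0],1],
  [[0.006,0,0],[0,0,0],1],
  [[0.008,0,0],[0,0,0],1],
  [[0.0095,0,0],[0,0,0],1],
  [[0.0105,0,0],[0,0,0],1],
  [[0.011,0,0],[0,0,0],1],
  [[0.011,0,0],[0,0,0],1],
])

```text
time_s: 15.95
tcp_pos: [0.6134, 0.0734, 0.0736]
eef_rot: [-180.0, -0.0, -87.4]
contact_force: [-0.1, 0.5, 0.9]
gripper_width: 0.0004
```

Emit:
step_arm([
  [[-0.015,0,0],[0,0,0],1],
  [[-0.03,0,-0.02],[0,0,0],1],
  [[-0.045,0,-0.06],[0,0,0],1],
  [[-0.06,0,-0.1],[0,0,0],1],
  [[-0.08,0,-0.14],[0,0,0],1],
  [[-0.11,0,-0.18],[0,0,0],1],
  [[-0.13,0,-0.22],[0,0,0],1],
  [[-0.14,0,-0.24],[0,0,0],1],
  [[-0.14,0,-0.24],[0,0,0],1],
])

```text
time_s: 16.85
tcp_pos: [0.6079, 0.2158, 0.3174]
eef_rot: [-179.7, 0.1, -87.3]
contact_force: [-0.4, -0.0, -0.2]
gripper_width: 0.0001
```

Run:
```python
from h import *
s=r.get_state(); print(s['time_s'],cad(s['tcp_pos']),np.round(s['tcp_pos'],4),np.round(s['eef_rot'],2))
cap('wrist','w9.png'); a=cv2.imread('pics/w9.png'); cv2.imwrite('pics/w9z.png',cv2.resize(a,None,fx=1.5,fy=1.5,interpolation=cv2.INTER_CUBIC))
cap('scene','s9.png');a=cv2.imread('pics/s9.png')[110:290,110:310]; cv2.imwrite('pics/s9z.png',cv2.resize(a,None,fx=3.3,fy=3.3,interpolation=cv2.INTER_CUBIC))
```

```text
16.85 [0.0023 0.2079] [0.6079 0.2158 0.3174] [-1.7969e+02  1.4000e-01 -8.7310e+01]
```

View pics/w9z.png

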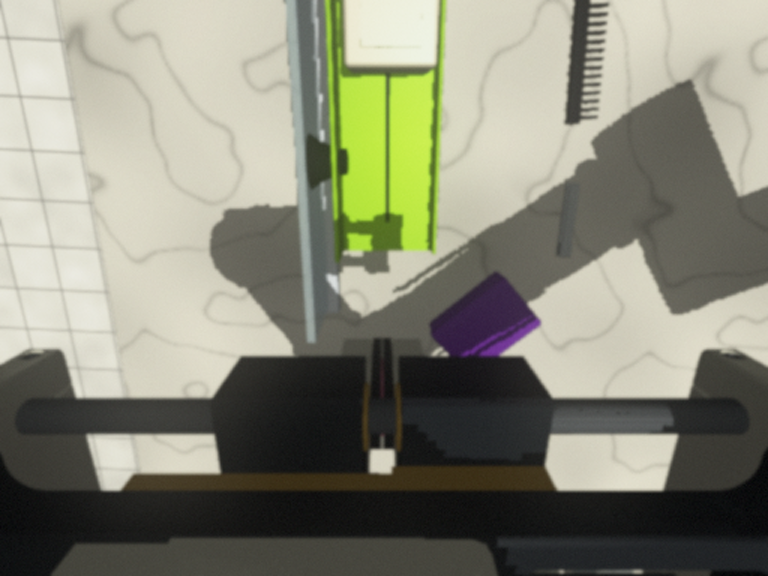

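View pics/s9z.png

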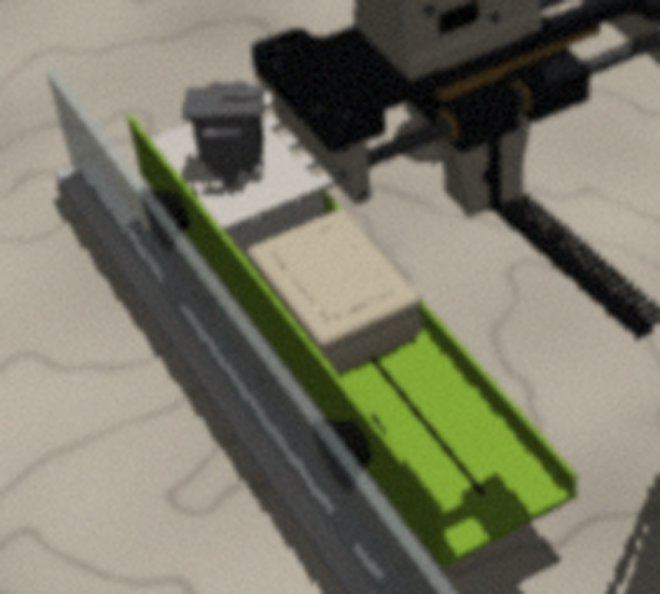

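Run:
```python
from h import *
for n,p,z in [('case left bottom',(388,73),.06),('case left top',(388,65),.098),('ledge end',(388,250),.06)]: print(n,cad(ray('w9.png',(p[0]/1.5,p[1]/1.5),z)))
f=lambda u,v:(110+u/3.3,110+v/3.3)
for n,p,z in [('case top L back',(330,347),.098),('L front',(420,300),.098),('R back',(250,243),.098),('R front',(340,207),.098),('kn',(225,103),.153)]: print(n,cad(ray('s9.png',f(*p),z)))
print(delta([.6,.03,.36]).round(3))
```

```text
case left bottom [-0.0014  0.0524]
case left top [-0.001   0.0528]
ledge end [-0.0025  0.2194]
case top L back [0.0308 0.06  ]
L front [-0.0392  0.0556]
R back [ 0.0291 -0.0575]
R front [-0.0404 -0.0556]
kn [-0.0006 -0.1401]
[ 0.184  0.015 -0.047]
```

The case centre is within about 3 mm of the slot middle. One last check view over the middle, which also covers the knob and rack.

Emit:
step_arm([
  [[0.04,0.003,-0.03],[0,0,0],1],
  [[0.08,0.006,-0.047],[0,0,0],1],
  [[0.1,0.006,-0.047],[0,0,0],1],
  [[0.1,0.006,-0.047],[0,0,0],1],
  [[0.1,0.006,-0.047],[0,0,0],1],
])

```text
time_s: 17.45
tcp_pos: [0.605, 0.1125, 0.3592]
eef_rot: [179.9, -0.0, -87.5]
contact_force: [0.7, 0.3, 0.3]
gripper_width: 0.0006
```

Run:
```python
from h import *
s=r.get_state(); print(s['time_s'],cad(s['tcp_pos']),np.round(s['contact_force'],1))
cap('wrist','w10.png'); a=cv2.imread('pics/w10.png'); cv2.imwrite('pics/w10z.png',cv2.resize(a,None,fx=1.5,fy=1.5,interpolation=cv2.INTER_CUBIC))
```

```text
17.45 [-0.0052  0.1049] [0.7 0.3 0.3]
```

View pics/w10z.png

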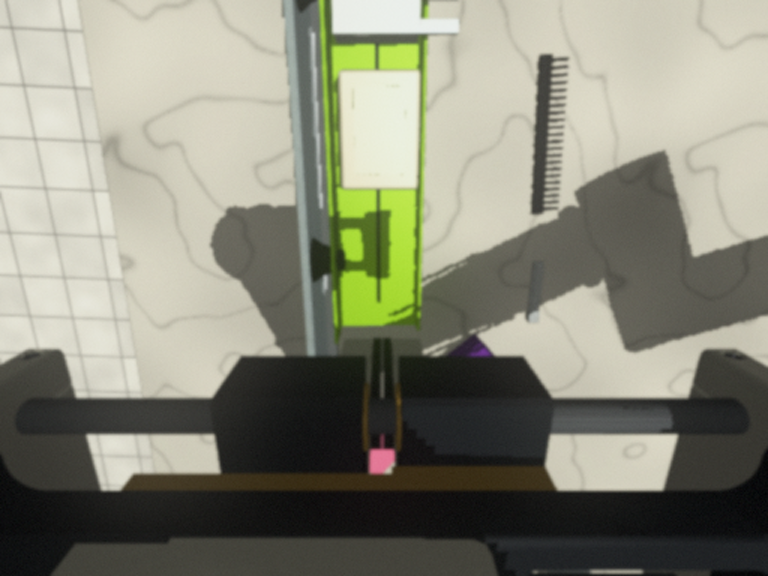

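Run:
```python
from h import *
for n,p,z in [('caseL',(380,187),.098),('caseR',(380,71),.098),('rack left deck',(375,33),.096),('ledge end',(380,326),.06)]: print(n,cad(ray('w10.png',(p[0]/1.5,p[1]/1.5),z)))
```

```text
caseL [-0.0037  0.0513]
caseR [-0.004  -0.0538]
rack left deck [ 0.0004 -0.0851]
ledge end [-0.0031  0.221 ]
```

Emit:
step_arm([
  [[0.05,0,0],[0,0,0],1],
  [[0.1,0,0],[0,0,0],1],
  [[0.14,0,0],[0,0,0],1],
  [[0.16,0,0],[0,0,0],1],
  [[0.16,0,0],[0,0,0],1],
])

```text
time_s: 18.0
tcp_pos: [0.6126, -0.0482, 0.3594]
eef_rot: [179.9, -0.0, -87.5]
contact_force: [0.6, -0.1, -0.3]
gripper_width: 0.0
```

Run:
```python
from h import *
s=r.get_state(); print(s['time_s'],cad(s['tcp_pos']),np.round(s['contact_force'],1))
cap('wrist','w11.png'); a=cv2.imread('pics/w11.png'); cv2.imwrite('pics/w11z.png',cv2.resize(a,None,fx=1.5,fy=1.5,interpolation=cv2.INTER_CUBIC))
```

```text
18.0 [-0.005  -0.0561] [ 0.6 -0.1 -0.3]
```

View pics/w11z.png

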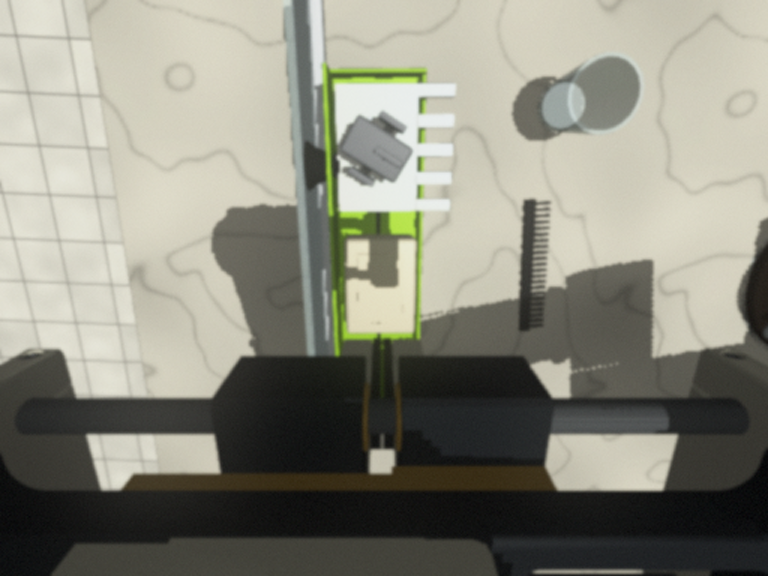

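The picture shows the rack against the right wall, with the knob at (376,148) in the locked angle and both tabs out. The case sits over the slots, and the tumbler and comb look undisturbed. Handing in.

```bash
python3 -c "
from plant import r
print(r.get_state()['time_s']); r.close_job()"
```

```text
18.05
the job is handed in; nothing more can be done
```

The rack is locked at the right-hand end of the ledge and the soap case sits over the drain slots. I handed the job in at 18 s; no verdict is reported.

**What I did:** I pinched both tabs and turned the knob counter-clockwise to its stop. Without letting go, I slid the rack by the knob to the right-hand stop, turned the knob clockwise back and released it. Then I pushed the soap case along the ledge with the closed fingers, without lifting it.

**Last checks:**
- **Rack:** its left edge measures y = -85.1 mm against -85 expected. The knob's position had moved 120 mm.
- **Knob and tabs:** the knob is at its locked angle with both tabs out, judged by eye in the images.
- **Soap case:** it spans y = -54 to +51 mm, so its centre is about 1 mm from the middle of the slots. The other views put it between -2.5 and +0.6 mm.
- **Other things:** the tumbler is upright, and the tumbler, comb and nail clipper look undisturbed by eye; I did not measure them. The last view does not show the nail clipper; it was last seen in the view before. The arm is clear of everything.

No check failed. The scene-camera estimate of the knob (y = -140 mm) was 5 mm off the expected -145, which I put down to coarse pixel reading.

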